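Index a tube block in the corner of a block reader

TASK

Get the block reader ready for a reading: first turn its black selector knob so that the white pointer line is at the red mark. Then set the aluminium tube block on the reader's stage, with its long side along the back fence (the one with the black window) and its end against the side fence, press it into that corner so that it touches both fences, and finish while still holding and pressing it there: do not let go. Leave the cup, the dishes, the tape and the rubber bulb alone.

Things in the scene. Friction and masses are not known exactly. Their poses are not given: they have to be found in the camera images.
- reader: The block reader, a low white instrument 160 (x) x 220 (y) mm, fixed to the worktop. Origin: centre of its underside, on the worktop. x points to its back (away from the robot at yaw 0), y to its left, z up. Its dark stage on the left half has its flat top 22 mm above the origin; its grey control panel on the right half carries the selector knob and is equally high.
- corner (a point): The inner corner between the two fences, at stage height; lies at (55, 90, 22) mm in the reader's frame, axes as the reader's. The back fence runs from it to -y, the side fence to -x. A seated block has its centre at (-22, -36, +25) mm from here and its axes parallel to the reader's (or turned by half a turn).
- back_fence: Aluminium fence with a black optical window along the back of the stage, 12 mm thick, 112 mm long (from 12 mm left of the corner to 100 mm right of it), rising 14 mm above the stage; rigid. Its front face lies at x = 55 mm in the reader's frame. Origin and axes: as the reader's.
- side_fence: Aluminium fence along the left of the stage, 12 mm thick, 66 mm long (forward from the corner), rising 14 mm above the stage; rigid. Its inner face lies at y = 90 mm in the reader's frame. Origin and axes: as the reader's.
- selector (a joint): Angle of the selector knob, rad: 0 when the white pointer line is at the red mark (pointing to the reader's back, +x); positive clockwise seen from above. It starts anticlockwise of the mark (negative), turns from -1.5 to 1.5, against light friction (0.03 N m), and stays where it is left.
- selector_grip (a point): On the axis of the selector knob, half-way up its black grip bar; lies at (8, -67, 42) mm in the reader's frame. x axis along the bar to the end with the white pointer line, z up. The bar is 42 mm long, 12 mm wide and 23 mm high; its top is 10.5 mm above this point, and below the bar (12 mm under this point) is a round skirt of 46 mm diameter. The axis turns with the knob.
- block_center (a point): Centre of the loose aluminium tube block, 44 mm (x) x 72 mm (y) x 50 mm (z), about 0.25 kg, with six empty open wells in its top. x across its width, y along its length, z up. It starts standing on the worktop, wells up. Seated on the stage, its lower 14 mm are behind the fences, so hold it by its upper 30 mm. It slides on the smooth stage and along the smooth fences with a friction coefficient of about 0.25.
- sample_cup: White cup with red lid, 56 mm diameter, 65 mm high; origin at the centre of its underside. A bystander.
- petri_stack: Stack of clear dishes, 67 mm diameter, 47 mm high; origin at the centre of its underside. A bystander.
- tape_roll: Yellow tape roll, 76 mm diameter, 18 mm high, lying flat; origin at the centre of its underside. A bystander.
- pipette_bulb: Red rubber bulb, 46 mm diameter, 79 mm high; origin at the centre of its underside. A bystander.

How it is judged:
By the outcome, as a careful person would: the job done as asked, in the order asked, and still so for the second after the job is handed in, while the arm keeps its last pose, push and grip.
It also fails if it takes over 64 s, if anything falls off the work surface, if the arm or the gripper's body presses on something with over 40 N, if the wrist force passes 120 N, or if a joint passes its speed limit or range.

ROBOT

A 6-joint arm with a two-finger parallel gripper is mounted at the origin on a cart in front of the work surface, level with it; the furniture and walls round the work are solid. World frame = base frame: x ahead of the robot, y to its left, z up, the work surface at z = 0. Lengths are in m, angles in rad, forces in N, time in s.
With the tool pointing down it reaches from about 0.3 to 0.875 m from the base axis. Payload 6.4 kg.
Tool frame: the origin (TCP) lies between the finger pads; the fingertips stand 19 mm ahead of it and the grasp point (between the pads) is the TCP (ctrl.tips_ahead is the z of the fingertips in the tool frame, in m); z points along the fingers, y is the line along which they close (so a half turn about z gives the same grasp; the last joint's range is limited). The gripper opens to 85 mm and grips with 20 to 120 N. Pads are 22 mm wide; open, the fingers measure 114 mm over their backs; the gripper's body (76 mm by 85 mm) begins 54 mm behind the grasp point. The pads swing forward as they close: fully open they stand 13 mm farther back than shut.
Start: joints at [1.092, 0.181, 1.607, -0, 1.354, -0.206], TCP at [0.155, 0.554, 0.25] pointing down, gripper open.
Joint ranges: [-2.99, 2.99], [-0.89, 2.07], [0.3, 2.58], [-1.14, 4.28], [0, 2.63], [-3.12, 3.12]. Speed limits (rad/s): [2.57, 2.57, 3.01, 3.14, 3.14, 3.14].

INTERFACE

Orientations are given as a unit quaternion [w, x, y, z].
In Python, from bench import readout, vision, ctrl gives the robot as it stands.
- The arm moves only by the tool play_rows, never from a script. Its arguments are lists of equal length, an entry for each row: "xyz": the shift along the tool's x, y, z in mm, a list of three; "rot": the turn, a rotation vector about the tool's x, y, z in rad, a list of three; "grip": the opening, from 0 (shut) to 1 (fully open). In form: {"xyz": [[x, y, z], ...], "rot": [[rx, ry, rz], ...], "grip": [grip, ...]}. A call has exactly 10 rows; each row is the pose to reach, as a shift and turn from the pose commanded when the call began, along the tool's axes at that moment; what a row does not reach only later rows make up. A row lasts 1/8 s, in which the tool goes at most 62.5 mm and 10.7 degrees, less where a joint would pass 70% of its speed; a pose out of reach is approached as far as the arm can. A call with a gripper value outside its range is refused whole. The fingers move at their own pace and stop on an object; the grip force is fixed at half the most. Time passes only in rows, so rows that repeat a pose let the fingers close, or fill a call up. It gives the time, the measured TCP pose, the force, the opening and the grip force at its end, in the units of the state.
- readout.get_obs(): the state, without advancing time (a new reading comes with each control period).
- vision.camera(name): name is "side" or "top" or "wrist"; returns a dict with "color" (420x560x3 uint8, red, green, blue), "depth" (420x560 float32, m along the optical axis (not along the pixel's ray), 0 where there is no reading), "camera_matrix" (3x3 intrinsics, pixels), "k1" (the pictures are not rectified: a ray, as slopes to the right and down, at radius r is drawn at 1 + k1 r^2 times it, then the intrinsics apply), "extrinsics" (4x4, takes a point from camera to world coordinates); the wrist camera has in their place "hand_eye" (4x4, takes a point from camera to tool coordinates, whose origin is the TCP and whose axes are the flange's). Camera axes: x right, y down, z forward; pixel columns grow to the right and rows downward; lengths in m; the calibration is good to about 2 mm. A picture is of the moment at which its call begins: read the wrist's pose just before it.
- ctrl.hand_in(): hands the job in; it is judged then, once.
The state is a dict: "time_s": time; "q": joint angles; "dq": joint speeds; "joint_efforts": joint torques, N m; "eef_pos": TCP position; "eef_rot": TCP orientation; "wrist_force": force on the tool from outside, world axes, zero at the start; "torque": the same for the moment, N m; "opening": opening from 0.0 (shut) to 1.0 (fully open); "grasp_force": force on a finger pad.
Only numpy, scipy, OpenCV 4.12 (cv2) and the standard library are available. Lean on these libraries where they do the work, as an engineer would, in place of code of your own. Each camera call takes 0.05 s, during which the arm holds its last target. There are 200 camera calls.

## Working session

There is one attempt and no reset: what is moved stays moved. The work goes in short steps, Python scripts to look and compute and a tool call to move; the robot and the scene stay as the last step left them, time stands still between calls to the robot, and variables do not carry over. Pictures are saved under pics/ and viewed, at most 10 in all, crops included, and the job is handed in when it is done.

Besides the shell and the picture viewer there is one more tool, called after "Call:" by a JSON object that holds its "op" and its "data". play_rows: Moves the arm, as the interface text tells. Its arguments: {"type":"object","properties":{"xyz":{"type":"array","items":{"type":"array","items":{"type":"number"}}},"rot":{"type":"array","items":{"type":"array","items":{"type":"number"}}},"grip":{"type":"array","items":{"type":"number"}}},"required":["xyz","rot","grip"]}

```bash
mkdir -p pics; ls; cat > h.py <<'E'
import numpy as np, cv2
from bench import readout, vision, ctrl
from scipy.spatial.transform import Rotation as R
def rot(q): return R.from_quat([q[1],q[2],q[3],q[0]])
def T_of(c,o):
    if 'extrinsics' in c: return np.array(c['extrinsics'])
    T=np.eye(4);T[:3,:3]=rot(o['eef_rot']).as_matrix();T[:3,3]=o['eef_pos'];return T@np.array(c['hand_eye'])
def slopes(c,u,v):
    K=np.array(c['camera_matrix']);x=(np.asarray(u,float)-K[0,2])/K[0,0];y=(np.asarray(v,float)-K[1,2])/K[1,1]
    rd=np.hypot(x,y);r=rd.copy()
    for _ in range(20): r=rd/(1+c['k1']*r*r)
    s=np.where(rd>0,r/np.maximum(rd,1e-12),1);return x*s,y*s
def cloud(c,o):
    h,w=c['depth'].shape;v,u=np.mgrid[:h,:w];x,y=slopes(c,u,v);d=c['depth']
    T=T_of(c,o);P=np.stack([x*d,y*d,d],-1)@T[:3,:3].T+T[:3,3];P[d<=0]=np.nan;return P
def atz(c,o,u,v,z):
    x,y=slopes(c,u,v);T=T_of(c,o);d=np.stack([x,y,np.ones_like(x)],-1)@T[:3,:3].T
    return T[:3,3]+d*((z-T[2,3])/d[...,2:3])
def proj(c,o,P):
    T=np.linalg.inv(T_of(c,o));p=np.asarray(P)@T[:3,:3].T+T[:3,3];s=p[...,:2]/p[...,2:];r2=(s**2).sum(-1,keepdims=True)
    K=np.array(c['camera_matrix']);s=s*(1+c['k1']*r2);return s*[K[0,0],K[1,1]]+[K[0,2],K[1,2]]
def snap(n,save=None):
    o=readout.get_obs();c=vision.camera(n)
    if save: cv2.imwrite('pics/'+save+'.png',c['color'][...,::-1]); np.savez('pics/'+save+'.npz',P=cloud(c,o),color=c['color'])
    return c,o
E
python3 - <<'E'
from h import *
for n in ['top','side','wrist']:
    c,o=snap(n,n+'0'); print(n,T_of(c,o).round(3).tolist(),c['k1'],np.array(c['camera_matrix']).round(1).tolist())
print(o)
a=cv2.imread('pics/top0.png');b=cv2.imread('pics/side0.png')
E
```

```text
pics
top [[-0.027, -0.998, 0.059, 0.525], [-1.0, 0.026, -0.014, 0.158], [0.013, -0.059, -0.998, 1.074], [0.0, 0.0, 0.0, 1.0]] -0.17555489173172042 [[498.9, 0.0, 279.2], [0.0, 498.9, 212.5], [0.0, 0.0, 1.0]]
side [[-0.931, -0.212, 0.298, 0.338], [-0.366, 0.508, -0.78, 0.815], [0.014, -0.835, -0.551, 0.535], [0.0, 0.0, 0.0, 1.0]] 0.021959983759785442 [[391.9, 0.0, 277.8], [0.0, 391.9, 209.6], [0.0, 0.0, 1.0]]
wrist [[0.27, 0.925, 0.267, 0.086], [0.963, -0.259, -0.076, 0.573], [-0.001, 0.278, -0.961, 0.374], [0.0, 0.0, 0.0, 1.0]] -0.05841030127494398 [[291.9, 0.0, 284.7], [0.0, 291.9, 210.8], [0.0, 0.0, 1.0]]
{'time_s': 0.1, 'q': array([ 1.09170081e+00,  1.81475429e-01,  1.60789059e+00, -6.56542250e-06,
        1.35381074e+00, -2.06325458e-01]), 'dq': array([-0.00020737,  0.00107266, -0.00375151, -0.00097898, -0.00046184,
       -0.00154865]), 'joint_efforts': array([ 2.90672997e-04, -4.45884240e+01, -3.52236235e+01, -2.63866923e-04,
        4.29852502e-03,  6.50537595e-05]), 'eef_pos': array([0.15468638, 0.55332223, 0.24947776]), 'eef_rot': array([-2.63142577e-04,  1.35961866e-01,  9.90713755e-01, -7.47067038e-04]), 'wrist_force': array([ 0.33250873, -0.35615853,  0.06831772]), 'torque': array([-0.06075957, -0.00476952, -0.01652947]), 'grasp_force': 0.0, 'opening': 1.000246431592681}
```

View pics/top0.png

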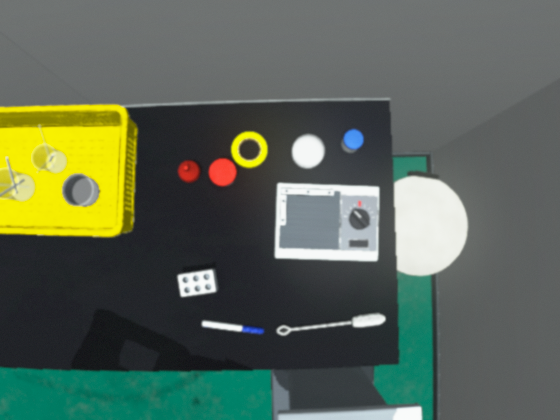

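View pics/side0.png

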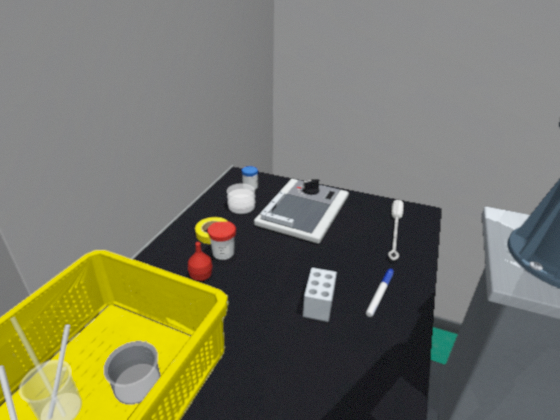

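The top view shows the reader at about (327,222), its knob at (360,218) with the red mark just behind it, and the block at (197,284). The side view shows the same layout with the block at (320,293). Next I fit poses from depth in both views.

```bash
python3 - <<'E'
from h import *
def rect(n,P,m):
    p=P[m][:,:2]; r=cv2.minAreaRect((p*1000).astype(np.float32)); print(n,m.sum(),'c',np.round(r[0],1),'s',np.round(r[1],1),'a',round(r[2],2))
for n in ['top','side']:
    d=np.load(f'pics/{n}0.npz');P=d['P'];C=d['color'].astype(int);z=P[...,2]
    with np.errstate(all='ignore'):
        tbl=(P[...,0]>.35)&(P[...,0]<.6)&(P[...,1]>.1)&(P[...,1]<.2)
        print(n,'table z',np.nanmedian(z[tbl]))
        B=(abs(P[...,0]-.38)<.08)&(abs(P[...,1]-.33)<.1)
        rect('block',P,B&(z>.03)&(z<.07)); print(' ztop',np.nanpercentile(z[B],[95,99]))
        top=B&(z>.046)&(z<.056); rect('blocktop',P,top)
        Rr=(abs(P[...,0]-.51)<.12)&(abs(P[...,1]-.05)<.15)
        rect('reader',P,Rr&(z>.012)&(z<.03)); print(' z stage',np.nanmedian(z[Rr&(z>.012)&(z<.03)]))
        rect('fence',P,Rr&(z>.032)&(z<.04))
        K=(abs(P[...,0]-.51)<.05)&(abs(P[...,1]+.01)<.05)&(z>.045)&(z<.06)
        rect('knob',P,K); print(' z',np.nanpercentile(z[K],[50,95]) if K.any() else '')
t=cv2.imread('pics/top0.png')[175:270,265:390];s=cv2.imread('pics/side0.png')[170:245,245:355]
cv2.imwrite('pics/c1.png',np.vstack([cv2.resize(t,(440,330),interpolation=2),cv2.resize(s,(440,270),interpolation=2)]))
E
```

```text
top table z -0.0010279994975277429
block 488 c [442.6 317.4] s [41.5 71.9] a 6.28
 ztop [0.04675307 0.04976815]
blocktop 366 c [442.1 317.3] s [41.5 71.4] a 5.59
reader 6454 c [559.  42.] s [220.4 150.6] a 87.58
 z stage 0.019770007399421252
fence 345 c [592.1  47.6] s [187.7  74.2] a 86.99
knob 25 c [554.4 -34.2] s [14.6  8.4] a 87.7
 z [0.04975834 0.05262515]
side table z 0.0024630643010310482
block 834 c [443.1 319.1] s [40.7 75.5] a 5.34
 ztop [0.05012352 0.05258115]
blocktop 561 c [443.  319.1] s [40.5 75.5] a 5.34
reader 2886 c [560.9  45. ] s [220.2 149.4] a 86.87
 z stage 0.023765594299272108
fence 299 c [593.2  55.2] s [183.8  74.9] a 86.18
knob 17 c [557.1 -30.8] s [10.8  6. ] a 70.88
 z [0.05116141 0.05501368]
```

View pics/c1.png

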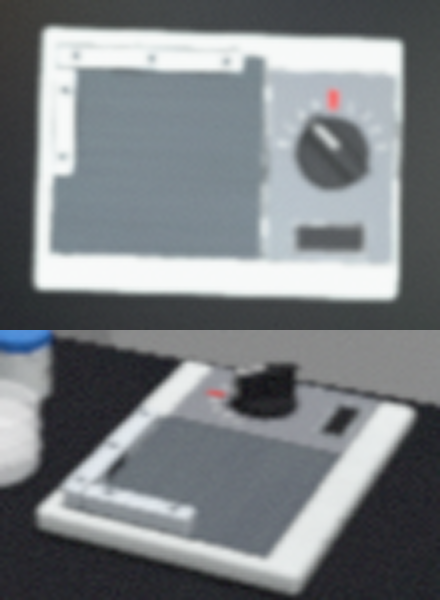

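The knob pointer points roughly 40° anticlockwise of the red mark (crop: line from (338,150) to (315,125), mark at (333,98)). The reader's yaw is about -2.7°. I'm moving above the knob for a wrist view.

Call:
{"op": "play_rows", "data": {"xyz": [[-30,-24,0],[-80,-65,0],[-130,-105,0],[-180,-146,0],[-230,-187,0],[-280,-227,0],[-330,-268,0],[-380,-308,0],[-430,-349,0],[-460,-373,0]], "rot": [[0,0,-0.06],[0,0,-0.16],[0,0,-0.26],[0,0,-0.37],[0,0,-0.48],[0,0,-0.58],[0,0,-0.69],[0,0,-0.8],[0,0,-0.9],[0,0,-0.96]], "grip": [1,1,1,1,1,1,1,1,1,1]}}

```text
time_s: 1.4
eef_pos: [0.4983, 0.0684, 0.2502]
eef_rot: [0.0, -0.337, 0.941, 0.0]
wrist_force: [0.7, 0.2, 0.3]
opening: 1.003
grasp_force: 0.0
```

```bash
cat >> h.py <<'E'
def delta(xyz,yangle=None):
    "tool shift mm (and rz) to world target; yangle deg of closing axis"
    o=readout.get_obs();r=rot(o['eef_rot']);m=r.as_matrix()
    print('pos',o['eef_pos'].round(4),'open',round(o['opening'],3),'t',round(o['time_s'],2),'q',o['q'].round(2),'F',o['wrist_force'].round(1))
    print('shift mm',((np.asarray(xyz)-o['eef_pos'])@m*1000).round(1),'yang',np.degrees(np.arctan2(m[1,1],m[0,1])).round(2),'tilt',m[:,2].round(4))
    if yangle is not None:
        g=R.from_euler('z',yangle,degrees=True).as_matrix()@np.array([[0,1,0],[1,0,0],[0,0,-1.]])
        g=np.column_stack([[np.sin(np.radians(yangle)),-np.cos(np.radians(yangle)),0],[np.cos(np.radians(yangle)),np.sin(np.radians(yangle)),0],[0,0,-1]]);g[:,0]=np.cross(g[:,1],g[:,2])
        print('rotvec',R.from_matrix(m.T@g).as_rotvec().round(4))
E
python3 - <<'E'
from h import *
delta([.565,-.025,.25],129)
E
```

```text
pos [0.4983 0.0684 0.2502] open 1.003 t 1.4 q [-0.1   0.02  1.78  0.    1.34 -2.36] F [0.7 0.2 0.3]
shift mm [   7.8 -114.5    0.2] yang 129.45 tilt [ 1.e-04  0.e+00 -1.e+00]
rotvec [-0.      0.0001  0.0078]
```

Call:
{"op": "play_rows", "data": {"xyz": [[1,-20,0],[3,-55,0],[5,-85,0],[8,-110,0],[8,-114,0],[8,-114,0],[8,-114,0],[8,-114,0],[8,-114,0],[8,-114,0]], "rot": [[0,0,0],[0,0,0],[0,0,0],[0,0,0],[0,0,0],[0,0,0],[0,0,0],[0,0,0],[0,0,0],[0,0,0]], "grip": [1,1,1,1,1,1,1,1,1,1]}}

```text
time_s: 2.65
eef_pos: [0.5635, -0.0224, 0.2504]
eef_rot: [0.0, -0.337, 0.942, -0.0]
wrist_force: [0.4, -0.5, -0.6]
opening: 0.998
grasp_force: 0.0
```

```bash
python3 - <<'E'
from h import *
c,o=snap('wrist','w1')
delta([.565,-.025,.25])
P=cloud(c,o);z=P[...,2];col=c['color'].astype(int)
near=np.hypot(P[...,0]-.565,P[...,1]+.025)<.035
K=near&(z>.044)&(z<.058); r=cv2.minAreaRect((P[K][:,:2]*1000).astype(np.float32)); print('bar',K.sum(),r,np.nanpercentile(z[K],[50,90]))
p=P[K][:,:2];p=p-p.mean(0);w,v=np.linalg.eigh(p.T@p);print('pca',np.degrees(np.arctan2(v[1,1],v[0,1])))
W=near&(col.min(-1)>150)&(z>.04)
if W.sum()>5:
    p=P[W][:,:2];print('white',W.sum(),p.mean(0));p=p-p.mean(0);w,v=np.linalg.eigh(p.T@p);print(np.degrees(np.arctan2(v[1,1],v[0,1])))
red=(col[...,0]>150)&(col[...,1]<90)&(np.hypot(P[...,0]-.59,P[...,1]+.025)<.03)
print('red',red.sum(),P[red].mean(0))
pan=(abs(P[...,0]-.52)<.03)&(abs(P[...,1]-.06)<.03);print('stage z',np.nanmedian(z[pan]))
cv2.imwrite('pics/w1b.png',cv2.resize(c['color'][...,::-1],(800,600),interpolation=2))
E
```

```text
pos [ 0.5635 -0.0225  0.2503] open 1.0 t 2.7 q [-0.25  0.16  1.64  0.    1.35 -2.51] F [-0.5 -0.1  0.3]
shift mm [ 0.5 -2.9  0.3] yang 129.38 tilt [ 1.e-04  0.e+00 -1.e+00]
bar 389 ((567.8162841796875, -24.805530548095703), (42.50827407836914, 11.96020221710205), 41.89636993408203) [0.05249669 0.05363133]
pca -138.24742783615153
white 28 [ 0.57760729 -0.01586283]
-140.17928111567716
red 28 [ 0.60048547 -0.02658388  0.02371146]
stage z 0.023289577204784306
```

View pics/w1b.png

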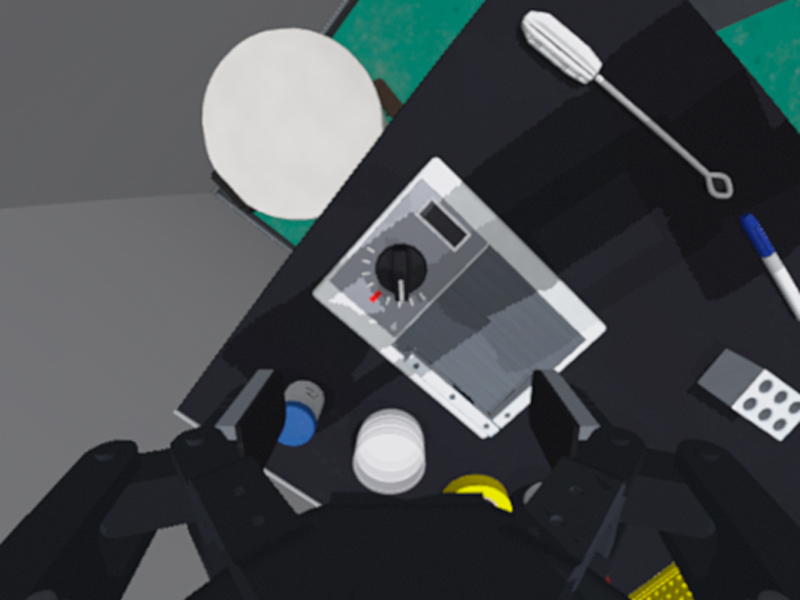

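The wrist view shows the knob at (402,270), its pointer down to (402,298), the red mark at (376,296), and the stage clear. The bar measures (0.5678,-0.0248) at 41.9°. I'm refining the reader yaw, then computing the descent.

```bash
cat > fit.py <<'E'
from h import *
from scipy.optimize import least_squares
def fit(P):
    z=P[...,2]
    with np.errstate(all='ignore'): m=(abs(P[...,0]-.56)<.13)&(abs(P[...,1]-.042)<.16)&(z>.012)&(z<.045)
    m=cv2.morphologyEx(m.astype(np.uint8),cv2.MORPH_OPEN,np.ones((3,3))).astype(bool)
    p=P[m][:,:2]*1000; res=[]
    r=cv2.minAreaRect(p.astype(np.float32)); print('rect',np.round(r[0],1),np.round(r[1],1),round(r[2],2))
    with np.errstate(all='ignore'): f=(abs(P[...,0]-.56)<.13)&(abs(P[...,1]-.042)<.16)&(z>.031)&(z<.0405)
    return m,f
if __name__=='__main__':
    for n in ['top0','side0','w1']:
        d=np.load(f'pics/{n}.npz');m,f=fit(d['P']);P=d['P']
        # fence tops: back fence line via points
        c=np.array([.5595,.043]);a=np.radians(-2.8);Rm=np.array([[np.cos(a),-np.sin(a)],[np.sin(a),np.cos(a)]])
        q=(P[f][:,:2]-c)@Rm*1000
        b=q[(abs(q[:,0]-61)<10)&(q[:,1]>0)&(q[:,1]<80)];s=q[(abs(q[:,1]-96)<10)&(q[:,0]<50)&(q[:,0]>-8)]
        print(n,'back',len(b),np.percentile(b[:,0],[3,50,97]).round(1),'slope deg',np.degrees(np.polyfit(b[:,1],b[:,0],1)[0]).round(2),'side',len(s),np.percentile(s[:,1],[3,50,97]).round(1), np.degrees(np.polyfit(s[:,0],s[:,1],1)[0]).round(2))
    delta([.5678,-.0248,.09],131.7)
E
python3 fit.py
```

```text
rect [583.9  40.1] [219.7 198.8] 86.32
top0 back 173 [61.2 65.9 70.5] slope deg 0.14 side 139 [89.1 94.1 99.9] -0.89
rect [586.8  43.5] [220.2 201.2] 86.78
side0 back 94 [61.6 64.4 70.4] slope deg -0.2 side 126 [ 91.2 100.  103.5] 0.47
rect [587.7  68.9] [276.3 204.3] 86.65
w1 back 552 [59.6 64.5 70.4] slope deg 0.16 side 267 [ 89.9  93.2 101.1] 3.75
pos [ 0.5635 -0.0225  0.2503] open 1.0 t 2.7 q [-0.25  0.16  1.64  0.    1.35 -2.51] F [-0.5 -0.1  0.3]
shift mm [ -1.8  -4.5 160.3] yang 129.38 tilt [ 1.e-04  0.e+00 -1.e+00]
rotvec [-0.      0.0001 -0.0404]
```

Call:
{"op": "play_rows", "data": {"xyz": [[-1,-3,20],[-1.8,-4.5,60],[-1.8,-4.5,100],[-1.8,-4.5,130],[-1.8,-4.5,155],[-1.8,-4.5,175],[-1.8,-4.5,187],[-1.8,-4.5,194],[-1.8,-4.5,197],[-1.8,-4.5,197]], "rot": [[0,0,-0.02],[0,0,-0.04],[0,0,-0.04],[0,0,-0.04],[0,0,-0.04],[0,0,-0.04],[0,0,-0.04],[0,0,-0.04],[0,0,-0.04],[0,0,-0.04]], "grip": [0.6,0.6,0.6,0.6,0.6,0.6,0.6,0.6,0.6,0.6]}}

```text
time_s: 3.95
eef_pos: [0.5681, -0.025, 0.0537]
eef_rot: [0.0, -0.356, 0.935, -0.0]
wrist_force: [-0.5, -0.0, -0.5]
opening: 0.599
grasp_force: 0.0
```

Call:
{"op": "play_rows", "data": {"xyz": [[0,0,0],[0,0,0],[0,0,0],[0,0,0],[0,0,0],[0,0,0],[0,0,0],[0,0,0],[0,0,0],[0,0,0]], "rot": [[0,0,0],[0,0,0],[0,0,0],[0,0,0],[0,0,0],[0,0,0],[0,0,0],[0,0,0],[0,0,0],[0,0,0]], "grip": [0,0,0,0,0,0,0,0,0,0]}}

```text
time_s: 5.2
eef_pos: [0.5684, -0.0253, 0.054]
eef_rot: [0.0, -0.356, 0.935, -0.0]
wrist_force: [-0.2, -2.8, 4.9]
opening: 0.123
grasp_force: 62.9
```

```bash
python3 -c "
from h import *
delta([.5678,-.0248,.053],131.7)
o=readout.get_obs();print(o['grasp_force'],o['torque'])"
```

```text
pos [ 0.5684 -0.0253  0.054 ] open 0.123 t 5.2 q [-0.25  0.42  1.75 -0.    0.97 -2.55] F [-0.2 -2.8  4.9]
shift mm [0.1 0.7 1. ] yang 131.66 tilt [ 1.2e-03 -6.0e-04 -1.0e+00]
rotvec [-0.0012  0.0005 -0.0006]
62.89358139038086 [-0.22068952  0.13759689  0.04397994]
```

Call:
{"op": "play_rows", "data": {"xyz": [[0,0,0],[0,0,0],[0,0,0],[0,0,0],[0,0,0],[0,0,0],[0,0,0],[0,0,0],[0,0,0],[0,0,0]], "rot": [[0,0,0.08],[0,0,0.19],[0,0,0.3],[0,0,0.42],[0,0,0.54],[0,0,0.65],[0,0,0.74],[0,0,0.78],[0,0,0.78],[0,0,0.78]], "grip": [0,0,0,0,0,0,0,0,0,0]}}

```text
time_s: 6.45
eef_pos: [0.5683, -0.0251, 0.0539]
eef_rot: [0.001, 0.026, 1.0, -0.0]
wrist_force: [-0.7, -0.8, 6.0]
opening: 0.119
grasp_force: 63.0
```

Call:
{"op": "play_rows", "data": {"xyz": [[0,0,0],[0,0,0],[0,0,0],[0,0,0],[0,0,-20],[0,0,-60],[0,0,-110],[0,0,-150],[0,0,-165],[0,0,-165]], "rot": [[0,0,0],[0,0,0],[0,0,0],[0,0,0],[0,0,0],[0,0,0],[0,0,0],[0,0,0],[0,0,0],[0,0,0]], "grip": [0.5,0.5,0.5,0.5,0.5,1,1,1,1,1]}}

```text
time_s: 7.7
eef_pos: [0.5683, -0.025, 0.2197]
eef_rot: [0.001, 0.026, 1.0, -0.0]
wrist_force: [0.0, -0.1, -1.3]
opening: 1.002
grasp_force: 0.0
```

```bash
cat > k.py <<'E'
from h import *
import sys
c,o=snap('wrist',sys.argv[1])
P=cloud(c,o);z=P[...,2];col=c['color'].astype(int);ctr=np.array([.568,-.025])
near=np.hypot(P[...,0]-.568,P[...,1]+.025)<.035
K=near&(z>.044)&(z<.058); r=cv2.minAreaRect((P[K][:,:2]*1000).astype(np.float32)); print('bar',K.sum(),r)
p=P[K][:,:2];p=p-p.mean(0);w,v=np.linalg.eigh(p.T@p);print('pca',np.degrees(np.arctan2(v[1,1],v[0,1])))
red=(col[...,0]>150)&(col[...,1]<90)&(np.hypot(P[...,0]-.6,P[...,1]+.025)<.03)
m=P[red].mean(0);print('red',red.sum(),m,'dir',np.degrees(np.arctan2(m[1]-r[0][1]/1000,m[0]-r[0][0]/1000)))
c0=np.array([.5633,.0425]);a=np.radians(-3);Rm=np.array([[np.cos(a),-np.sin(a)],[np.sin(a),np.cos(a)]])
with np.errstate(all='ignore'): f=(z>.032)&(z<.0405)
q=(P[f][:,:2]-c0)@Rm*1000
b=q[(abs(q[:,0]-61)<10)&(q[:,1]>0)&(q[:,1]<80)]
s=q[(abs(q[:,1]-96)<10)&(q[:,0]<45)&(q[:,0]>-8)]
print('back',len(b),np.percentile(b[:,0],[3,50,97]).round(1),np.degrees(np.polyfit(b[:,1],b[:,0],1)[0]),'side',len(s),np.percentile(s[:,1],[3,50,97]).round(1),np.degrees(np.polyfit(s[:,0],s[:,1],1)[0]))
with np.errstate(all='ignore'): f=(z>.014)&(z<.03)&(abs(P[...,0]-.56)<.1)&(abs(P[...,1]-.042)<.13)
f=cv2.morphologyEx(f.astype(np.uint8),cv2.MORPH_OPEN,np.ones((3,3))).astype(bool)
r=cv2.minAreaRect((P[f][:,:2]*1000).astype(np.float32));print('reader',np.round(r[0],1),np.round(r[1],1),r[2])
delta([.442,.318,.22],97)
E
python3 k.py w2; python3 - <<'E'
from h import *
c,o=snap('wrist');u,v=proj(c,o,np.array([.568,-.025,.04]));u,v=int(u),int(v)
cv2.imwrite('pics/k2.png',cv2.resize(c['color'][v-50:v+50,u-60:u+60,::-1],(600,500),interpolation=2))
E
```

```text
bar 485 ((567.427734375, -24.501314163208008), (11.584013938903809, 42.154945373535156), 86.66026306152344)
pca 176.95359942580288
red 20 [ 0.6023319  -0.02667185  0.0235414 ] dir -3.5583838969068515
back 754 [55.4 60.3 66.7] 0.7319254247244839 side 587 [ 89.6  94.7 101.7] -0.6688423787561214
reader [563.2  42.3] [220.2 159.4] 86.28199005126953
pos [ 0.5674 -0.0249  0.218 ] open 0.998 t 7.75 q [-0.25  0.2   1.66 -0.    1.29 -1.77] F [ 0.5  1.1 -1.4]
shift mm [143.4 335.8  -2. ] yang 86.97 tilt [-3.e-04  0.e+00 -1.e+00]
rotvec [ 1.00e-04 -3.00e-04 -1.75e-01]
```

View pics/k2.png

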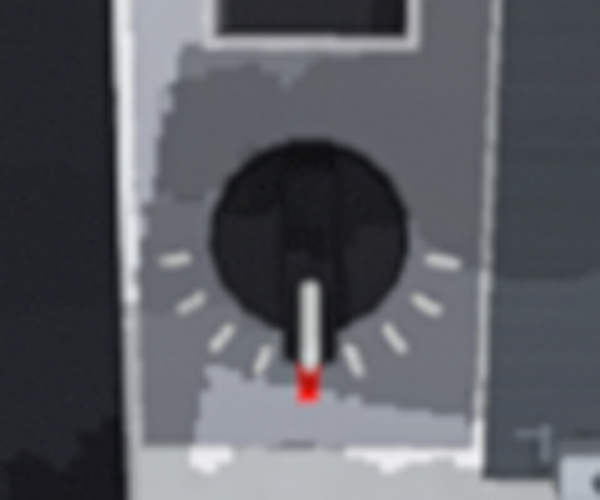

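The pointer line at (309,325) points straight at the red mark at (309,385), so the knob is done. The reader measures (0.5633, 0.0424) with yaw about -3.6°. Next is the block.

Call:
{"op": "play_rows", "data": {"xyz": [[10,20,0],[27,63,0],[47,110,0],[67,156,0],[87,203,0],[107,250,0],[127,297,0],[140,328,0],[143,336,0],[143,336,0]], "rot": [[0,0,0.1],[0,0,0.26],[0,0,0.42],[0,0,0.58],[0,0,0.74],[0,0,0.9],[0,0,1.06],[0,0,1.22],[0,0,1.36],[0,0,1.42]], "grip": [1,1,1,1,1,1,1,1,1,1]}}

```text
time_s: 9.05
eef_pos: [0.441, 0.3187, 0.2158]
eef_rot: [-0.001, 0.672, 0.741, -0.002]
wrist_force: [0.3, -0.6, -0.3]
opening: 0.996
grasp_force: 0.0
```

Call:
{"op": "play_rows", "data": {"xyz": [[0,0,0],[0,0,0],[0,0,0],[0,0,0],[0,0,0],[0,0,0],[0,0,0],[0,0,0],[0,0,0],[0,0,0]], "rot": [[0,0,0],[0,0,0],[0,0,0],[0,0,0],[0,0,0],[0,0,0],[0,0,0],[0,0,0],[0,0,0],[0,0,0]], "grip": [1,1,1,1,1,1,1,1,1,1]}}

```text
time_s: 10.3
eef_pos: [0.4427, 0.3182, 0.2183]
eef_rot: [-0.0, 0.672, 0.741, -0.0]
wrist_force: [-0.5, -0.2, -1.1]
opening: 0.998
grasp_force: 0.0
```

```bash
python3 - <<'E'
from h import *
c,o=snap('wrist','w3')
P=cloud(c,o);z=P[...,2]
B=np.hypot(P[...,0]-.442,P[...,1]-.318)<.055
t=B&(z>.045)&(z<.056); r=cv2.minAreaRect((P[t][:,:2]*1000).astype(np.float32));print('top',t.sum(),r,np.nanmedian(z[t]))
p=P[t][:,:2];print(p.mean(0));p=p-p.mean(0);w,v=np.linalg.eigh(p.T@p);print('pca',np.degrees(np.arctan2(v[1,1],v[0,1])))
delta([r[0][0]/1000,r[0][1]/1000,.039],5.7)
E
```

```text
top 2205 ((443.15411376953125, 319.7329406738281), (44.048675537109375, 72.4091796875), 7.273719310760498) 0.05072501915789723
[0.44317827 0.32110469]
pca 96.70998697139298
pos [0.4427 0.3182 0.2183] open 1.0 t 10.35 q [ 0.41  0.15  1.71 -0.    1.28  0.31] F [-0.1 -0.1 -0.2]
shift mm [  1.5   0.6 179.3] yang 5.62 tilt [-0. -0. -1.]
rotvec [-0.      0.     -0.0015]
```

View pics/w3.png

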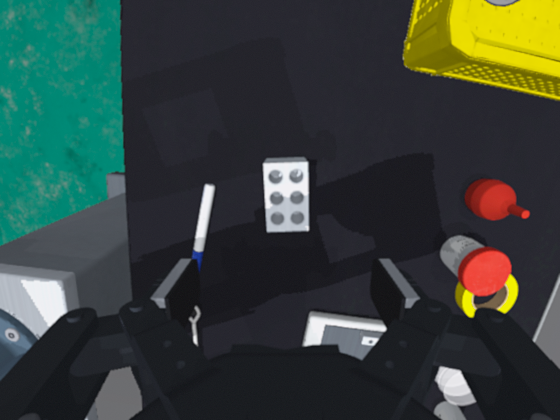

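The block is at (287,195), with its long side near vertical in the picture. It is at (0.443,0.320), angle 97°, and 50.7 mm high. Descending and gripping across its width.

Call:
{"op": "play_rows", "data": {"xyz": [[1,0.6,20],[1.5,0.6,60],[1.5,0.6,95],[1.5,0.6,125],[1.5,0.6,145],[1.5,0.6,160],[1.5,0.6,170],[1.5,0.6,176],[1.5,0.6,179],[1.5,0.6,179]], "rot": [[0,0,-0.012],[0,0,-0.024],[0,0,-0.024],[0,0,-0.024],[0,0,-0.024],[0,0,-0.024],[0,0,-0.024],[0,0,-0.024],[0,0,-0.024],[0,0,-0.024]], "grip": [1,1,1,1,1,1,1,1,1,1]}}

```text
time_s: 11.6
eef_pos: [0.4434, 0.3198, 0.0396]
eef_rot: [0.0, 0.663, 0.749, 0.0]
wrist_force: [0.7, -0.1, 0.5]
opening: 1.004
grasp_force: 0.0
```

Call:
{"op": "play_rows", "data": {"xyz": [[0,0,0],[0,0,0],[0,0,0],[0,0,0],[0,0,0],[0,0,0],[0,0,0],[0,0,0],[0,0,0],[0,0,0]], "rot": [[0,0,0],[0,0,0],[0,0,0],[0,0,0],[0,0,0],[0,0,0],[0,0,0],[0,0,0],[0,0,0],[0,0,0]], "grip": [0.3,0.3,0.3,0.3,0.3,0.3,0.3,0.3,0.3,0.3]}}

```text
time_s: 12.85
eef_pos: [0.4436, 0.3199, 0.0399]
eef_rot: [0.0, 0.663, 0.749, 0.0]
wrist_force: [-1.0, 0.4, 6.1]
opening: 0.505
grasp_force: 62.4
```

Call:
{"op": "play_rows", "data": {"xyz": [[0,0,0],[0,0,-10],[0,0,-30],[0,0,-55],[0,0,-75],[0,0,-85],[0,0,-90],[0,0,-90],[0,0,-90],[0,0,-90]], "rot": [[0,0,0],[0,0,0],[0,0,0],[0,0,0],[0,0,0],[0,0,0],[0,0,0],[0,0,0],[0,0,0],[0,0,0]], "grip": [0.3,0.3,0.3,0.3,0.3,0.3,0.3,0.3,0.3,0.3]}}

```text
time_s: 14.1
eef_pos: [0.4428, 0.3195, 0.1286]
eef_rot: [-0.0, 0.663, 0.749, -0.001]
wrist_force: [-0.5, -0.1, -3.1]
opening: 0.504
grasp_force: 61.6
```

```bash
python3 - <<'E'
from h import *
for n in ['side','top']:
    c,o=snap(n,n+'4');P=cloud(c,o);z=P[...,2];col=c['color'].astype(int)
    with np.errstate(all='ignore'): m=(np.hypot(P[...,0]-.443,P[...,1]-.32)<.06)&(col.min(-1)>120)&(z>.05)&(z<.2)
    if m.sum(): print(n,m.sum(),np.nanpercentile(z[m],[2,50,98]),P[m].mean(0))
delta([.57,.06,.13],-3.6); print(readout.get_obs()['grasp_force'])
c,o=snap('side');cv2.imwrite('pics/s4.png',cv2.resize(c['color'][140:420,150:450,::-1],(640,597)))
E
```

```text
side 1349 [0.09396222 0.13468056 0.14178599] [0.44245225 0.33614931 0.12846114]
top 213 [0.09726742 0.13598773 0.13948824] [0.44894022 0.29125646 0.12828724]
pos [0.4429 0.3196 0.1288] open 0.507 t 14.2 q [ 0.41  0.26  1.78 -0.    1.1   0.29] F [ 0.1 -0.4 -2.7]
shift mm [-273.1   94.5   -1.2] yang 6.99 tilt [-8.e-04 -3.e-04 -1.e+00]
rotvec [-0.0008  0.0003  0.1848]
61.583733558654785
```

View pics/s4.png

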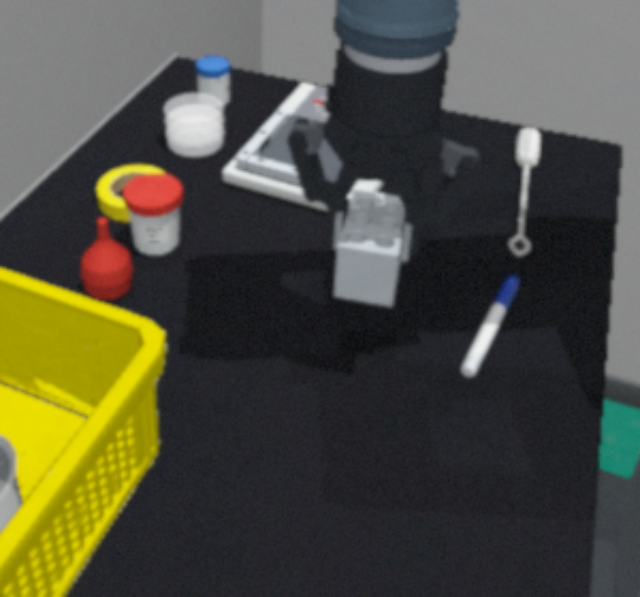

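The block is held level, with no bystanders nearby (dishes at (195,125), cup at (155,210)). Carrying it to a hover about 8 mm short of both fences.

Call:
{"op": "play_rows", "data": {"xyz": [[-8,4,0],[-33,16,0],[-70,33,0],[-108,51,0],[-146,70,0],[-184,88,0],[-217,103,0],[-240,114,0],[-249,119,0],[-249,119,0]], "rot": [[0,0,0.01],[0,0,0.03],[0,0,0.05],[0,0,0.08],[0,0,0.11],[0,0,0.14],[0,0,0.16],[0,0,0.18],[0,0,0.185],[0,0,0.185]], "grip": [0.3,0.3,0.3,0.3,0.3,0.3,0.3,0.3,0.3,0.3]}}

```text
time_s: 15.5
eef_pos: [0.5916, 0.087, 0.1291]
eef_rot: [-0.0, 0.729, 0.684, -0.0]
wrist_force: [-0.8, -0.7, -2.6]
opening: 0.51
grasp_force: 61.7
```

```bash
python3 - <<'E'
from h import *
delta([.591,.087,.0625],-3.6)
for n in ['wrist','side','top']:
    c,o=snap(n,n+'5')
    ci=np.array([[623.8,128.8,36]])/1e3
    u,v=proj(c,o,ci)[0];print(n,u,v)
w=cv2.imread('pics/wrist5.png');s=cv2.imread('pics/side5.png')[130:280,220:420]
cv2.imwrite('pics/c5.png',np.hstack([w[100:400,100:460],cv2.resize(s,(400,300),interpolation=2)]))
E
```

```text
pos [0.5916 0.087  0.1291] open 0.51 t 15.5 q [-0.05  0.36  1.64  0.    1.14  0.01] F [-0.8 -0.7 -2.6]
shift mm [-0.1 -0.5 66.6] yang -3.64 tilt [-4.e-04  3.e-04 -1.e+00]
rotvec [-0.0004 -0.0003 -0.0007]
wrist 325.32798437584444 165.23219309245724
side 268.0556506877894 212.8177207860987
top 285.78418619730195 194.1346191049359
```

View pics/c5.png

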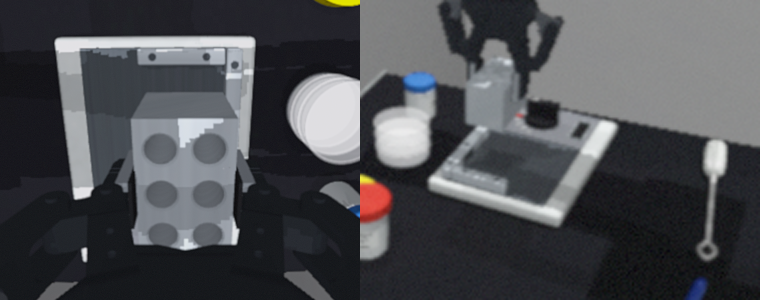

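The wrist view puts the fence corner at crop (227,65), matching the predicted (225,65), and the block is clear of the fences. Descending.

Call:
{"op": "play_rows", "data": {"xyz": [[0,0,8],[0,0,22],[0,0,36],[0,0,46],[0,0,54],[0,0,59],[0,0,62],[0,0,64],[0,0,65],[0,0,65]], "rot": [[0,0,0],[0,0,0],[0,0,0],[0,0,0],[0,0,0],[0,0,0],[0,0,0],[0,0,0],[0,0,0],[0,0,0]], "grip": [0.3,0.3,0.3,0.3,0.3,0.3,0.3,0.3,0.3,0.3]}}

```text
time_s: 16.9
eef_pos: [0.5917, 0.087, 0.0645]
eef_rot: [0.0, 0.729, 0.684, 0.0]
wrist_force: [0.3, -0.5, -1.3]
opening: 0.506
grasp_force: 61.6
```

Call:
{"op": "play_rows", "data": {"xyz": [[0,0,0.4],[0,0,0.8],[0,0,1.2],[0,0,1.5],[0,0,1.5],[0,0,1.5],[0,0,1.5],[0,0,1.5],[0,0,1.5],[0,0,1.5]], "rot": [[0,0,0],[0,0,0],[0,0,0],[0,0,0],[0,0,0],[0,0,0],[0,0,0],[0,0,0],[0,0,0],[0,0,0]], "grip": [0.3,0.3,0.3,0.3,0.3,0.3,0.3,0.3,0.3,0.3]}}

```text
time_s: 18.15
eef_pos: [0.5916, 0.087, 0.0628]
eef_rot: [0.0, 0.729, 0.684, 0.0]
wrist_force: [-0.1, -1.7, -2.1]
opening: 0.504
grasp_force: 61.6
```

Call:
{"op": "play_rows", "data": {"xyz": [[0,0,0.2],[0,0,0.5],[0,0,0.8],[0,0,1.1],[0,0,1.4],[0,0,1.4],[0,0,1.4],[0,0,1.4],[0,0,1.4],[0,0,1.4]], "rot": [[0,0,0],[0,0,0],[0,0,0],[0,0,0],[0,0,0],[0,0,0],[0,0,0],[0,0,0],[0,0,0],[0,0,0]], "grip": [0.3,0.3,0.3,0.3,0.3,0.3,0.3,0.3,0.3,0.3]}}

```text
time_s: 19.4
eef_pos: [0.5919, 0.087, 0.0619]
eef_rot: [0.0, 0.729, 0.685, 0.0]
wrist_force: [-1.5, 0.5, 5.3]
opening: 0.507
grasp_force: 62.4
```

Touched the stage at 5 N. Sliding toward the back fence.

Call:
{"op": "play_rows", "data": {"xyz": [[0,1,0],[0,2,0],[0,3,0],[0,4,0],[0,5,0],[0,6,0],[0,6.5,0],[0,7,0],[0,7,0],[0,7,0]], "rot": [[0,0,0],[0,0,0],[0,0,0],[0,0,0],[0,0,0],[0,0,0],[0,0,0],[0,0,0],[0,0,0],[0,0,0]], "grip": [0.3,0.3,0.3,0.3,0.3,0.3,0.3,0.3,0.3,0.3]}}

```text
time_s: 20.65
eef_pos: [0.5989, 0.0866, 0.0619]
eef_rot: [0.0, 0.729, 0.685, 0.0]
wrist_force: [-2.2, 0.8, 5.2]
opening: 0.502
grasp_force: 62.6
```

Call:
{"op": "play_rows", "data": {"xyz": [[0,0.2,0],[0,0.4,0],[0,0.6,0],[0,0.8,0],[0,1,0],[0,1,0],[0,1,0],[0,1,0],[0,1,0],[0,1,0]], "rot": [[0,0,0],[0,0,0],[0,0,0],[0,0,0],[0,0,0],[0,0,0],[0,0,0],[0,0,0],[0,0,0],[0,0,0]], "grip": [0.3,0.3,0.3,0.3,0.3,0.3,0.3,0.3,0.3,0.3]}}

```text
time_s: 21.9
eef_pos: [0.5998, 0.0866, 0.0619]
eef_rot: [0.0, 0.729, 0.685, 0.0]
wrist_force: [-1.9, 0.5, 6.1]
opening: 0.506
grasp_force: 62.6
```

Call:
{"op": "play_rows", "data": {"xyz": [[0,0.2,0],[0,0.4,0],[0,0.6,0],[0,0.8,0],[0,1,0],[0,1,0],[0,1,0],[0,1,0],[0,1,0],[0,1,0]], "rot": [[0,0,0],[0,0,0],[0,0,0],[0,0,0],[0,0,0],[0,0,0],[0,0,0],[0,0,0],[0,0,0],[0,0,0]], "grip": [0.3,0.3,0.3,0.3,0.3,0.3,0.3,0.3,0.3,0.3]}}

```text
time_s: 23.15
eef_pos: [0.6004, 0.0866, 0.0619]
eef_rot: [-0.0, 0.729, 0.685, -0.0]
wrist_force: [-4.4, 0.1, 7.4]
opening: 0.51
grasp_force: 62.8
```

```bash
python3 -c "
from h import *
o=readout.get_obs();delta([.5996,.0943,.062],-3.6);print(o['torque'])"
```

```text
pos [0.6004 0.0866 0.0619] open 0.51 t 23.15 q [-0.05  0.48  1.64  0.    1.02  0.01] F [-4.4  0.1  7.4]
shift mm [ 7.7 -1.3 -0.1] yang -3.61 tilt [-5.e-04  0.e+00 -1.e+00]
rotvec [-0.0005 -0.     -0.0001]
[-0.00243538  0.70805728 -0.00913646]
```

Call:
{"op": "play_rows", "data": {"xyz": [[0,0.2,0],[0,0.4,0],[0,0.6,0],[0,0.8,0],[0,0.8,0],[0,0.8,0],[0,0.8,0],[0,0.8,0],[0,0.8,0],[0,0.8,0]], "rot": [[0,0,0],[0,0,0],[0,0,0],[0,0,0],[0,0,0],[0,0,0],[0,0,0],[0,0,0],[0,0,0],[0,0,0]], "grip": [0.3,0.3,0.3,0.3,0.3,0.3,0.3,0.3,0.3,0.3]}}

```text
time_s: 24.4
eef_pos: [0.6005, 0.0866, 0.0619]
eef_rot: [-0.001, 0.729, 0.685, -0.001]
wrist_force: [-7.0, 0.3, 11.3]
opening: 0.504
grasp_force: 63.2
```

```bash
python3 -c "
from h import *
o=readout.get_obs();delta([.5996,.0943,.062],-3.6);print(o['torque'])"
```

```text
pos [0.6005 0.0866 0.0619] open 0.504 t 24.4 q [-0.05  0.48  1.64 -0.    1.03  0.01] F [-7.   0.3 11.3]
shift mm [ 7.7 -1.3 -0.1] yang -3.61 tilt [-2.2e-03  1.0e-04 -1.0e+00]
rotvec [-0.0022  0.0001 -0.0001]
[ 0.02940713  1.12845516 -0.1182715 ]
```

Back fence contact made. Now toward the side fence (tool +x).

Call:
{"op": "play_rows", "data": {"xyz": [[1,0,0],[2,0,0],[3,0,0],[4,0,0],[5,0,0],[6,0,0],[6.5,0,0],[7,0,0],[7,0,0],[7,0,0]], "rot": [[0,0,0],[0,0,0],[0,0,0],[0,0,0],[0,0,0],[0,0,0],[0,0,0],[0,0,0],[0,0,0],[0,0,0]], "grip": [0.3,0.3,0.3,0.3,0.3,0.3,0.3,0.3,0.3,0.3]}}

```text
time_s: 25.65
eef_pos: [0.6008, 0.0921, 0.0619]
eef_rot: [-0.0, 0.729, 0.684, -0.002]
wrist_force: [-8.1, -5.9, 9.8]
opening: 0.508
grasp_force: 63.3
```

Call:
{"op": "play_rows", "data": {"xyz": [[0.2,0,0],[0.4,0,0],[0.6,0,0],[0.8,0,0],[1,0,0],[1,0,0],[1,0,0],[1,0,0],[1,0,0],[1,0,0]], "rot": [[0,0,0],[0,0,0],[0,0,0],[0,0,0],[0,0,0],[0,0,0],[0,0,0],[0,0,0],[0,0,0],[0,0,0]], "grip": [0.3,0.3,0.3,0.3,0.3,0.3,0.3,0.3,0.3,0.3]}}

```text
time_s: 26.9
eef_pos: [0.6009, 0.0931, 0.0619]
eef_rot: [-0.0, 0.729, 0.684, -0.002]
wrist_force: [-7.9, -6.5, 11.6]
opening: 0.505
grasp_force: 63.3
```

Call:
{"op": "play_rows", "data": {"xyz": [[0.2,0,0],[0.4,0,0],[0.6,0,0],[0.8,0,0],[1,0,0],[1.2,0,0],[1.4,0,0],[1.5,0,0],[1.5,0,0],[1.5,0,0]], "rot": [[0,0,0],[0,0,0],[0,0,0],[0,0,0],[0,0,0],[0,0,0],[0,0,0],[0,0,0],[0,0,0],[0,0,0]], "grip": [0.3,0.3,0.3,0.3,0.3,0.3,0.3,0.3,0.3,0.3]}}

```text
time_s: 28.15
eef_pos: [0.601, 0.0945, 0.0619]
eef_rot: [-0.0, 0.729, 0.684, -0.002]
wrist_force: [-8.3, -6.4, 10.3]
opening: 0.505
grasp_force: 63.3
```

Call:
{"op": "play_rows", "data": {"xyz": [[0.2,0,0],[0.4,0,0],[0.6,0,0],[0.8,0,0],[1,0,0],[1,0,0],[1,0,0],[1,0,0],[1,0,0],[1,0,0]], "rot": [[0,0,0],[0,0,0],[0,0,0],[0,0,0],[0,0,0],[0,0,0],[0,0,0],[0,0,0],[0,0,0],[0,0,0]], "grip": [0.3,0.3,0.3,0.3,0.3,0.3,0.3,0.3,0.3,0.3]}}

```text
time_s: 29.4
eef_pos: [0.601, 0.0955, 0.0619]
eef_rot: [-0.0, 0.729, 0.684, -0.002]
wrist_force: [-8.6, -6.7, 11.6]
opening: 0.507
grasp_force: 63.3
```

```bash
python3 -c "
from h import *
o=readout.get_obs();delta([.5996,.0943,.062],-3.6);print(o['torque'])"
```

```text
pos [0.601  0.0955 0.0619] open 0.507 t 29.4 q [-0.04  0.48  1.64 -0.    1.03  0.03] F [-8.6 -6.7 11.6]
shift mm [-1.3 -1.3 -0.1] yang -3.63 tilt [-0.0028 -0.002  -1.    ]
rotvec [-0.0027  0.0022 -0.0006]
[-0.90504899  1.33979504 -0.2880811 ]
```

Call:
{"op": "play_rows", "data": {"xyz": [[0.2,0,0],[0.4,0,0],[0.6,0,0],[0.8,0,0],[1,0,0],[1.2,0,0],[1.4,0,0],[1.5,0,0],[1.5,0,0],[1.5,0,0]], "rot": [[0,0,0],[0,0,0],[0,0,0],[0,0,0],[0,0,0],[0,0,0],[0,0,0],[0,0,0],[0,0,0],[0,0,0]], "grip": [0.3,0.3,0.3,0.3,0.3,0.3,0.3,0.3,0.3,0.3]}}

```text
time_s: 30.65
eef_pos: [0.6011, 0.0956, 0.062]
eef_rot: [0.0, 0.729, 0.684, -0.003]
wrist_force: [-9.7, -12.0, 11.0]
opening: 0.504
grasp_force: 63.3
```

```bash
python3 -c "
from h import *
o=readout.get_obs();delta([.5996,.0943,.062],-3.6);print(o['torque'])
for n in ['side','top','wrist']: snap(n,n+'6')
t=cv2.imread('pics/top6.png')[170:270,260:390];s=cv2.imread('pics/side6.png')[160:260,230:360]
cv2.imwrite('pics/c6.png',np.hstack([cv2.resize(x,(390,300),interpolation=2) for x in (t,s)]))"
```

```text
pos [0.6011 0.0956 0.062 ] open 0.504 t 30.65 q [-0.04  0.48  1.64 -0.    1.03  0.03] F [ -9.7 -12.   11. ]
shift mm [-1.4 -1.4 -0. ] yang -3.64 tilt [-0.0033 -0.0041 -1.    ]
rotvec [-0.003   0.0043 -0.0007]
[-1.74833711  1.50036862 -0.16774908]
```

View pics/c6.png

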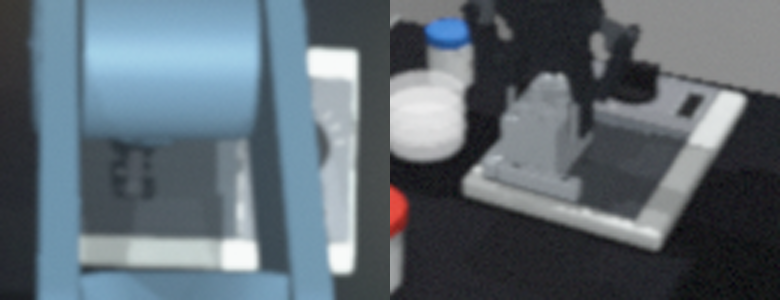

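Both fences are in contact: motion stopped at y=0.0956 and the force rose. The side picture shows the block at (540,130) in the corner behind the side fence. The yaw moment suggests contact mainly at the right end, so I trim yaw and tilt and press slightly more.

Call:
{"op": "play_rows", "data": {"xyz": [[0,0,0.1],[0.1,0.1,0.2],[0.2,0.2,0.3],[0.3,0.3,0.4],[0.4,0.4,0.4],[0.5,0.4,0.4],[0.5,0.4,0.4],[0.5,0.4,0.4],[0.5,0.4,0.4],[0.5,0.4,0.4]], "rot": [[0,0,0.001],[-0.001,0.001,0.002],[-0.002,0.002,0.004],[-0.003,0.004,0.006],[-0.004,0.005,0.008],[-0.004,0.005,0.008],[-0.004,0.005,0.008],[-0.004,0.005,0.008],[-0.004,0.005,0.008],[-0.004,0.005,0.008]], "grip": [0.3,0.3,0.3,0.3,0.3,0.3,0.3,0.3,0.3,0.3]}}

```text
time_s: 32.05
eef_pos: [0.601, 0.0955, 0.0619]
eef_rot: [0.0, 0.731, 0.682, -0.0]
wrist_force: [-12.7, -13.9, 17.0]
opening: 0.507
grasp_force: 64.1
```

```bash
python3 -c "
from h import *
o=readout.get_obs();delta([.5996,.0943,.062],-3.6);print(o['torque'],o['grasp_force'])"
```

```text
pos [0.601  0.0955 0.0619] open 0.507 t 32.05 q [-0.04  0.48  1.64 -0.    1.02  0.03] F [-12.7 -13.9  17. ]
shift mm [-1.3 -1.3 -0.1] yang -3.96 tilt [-3.e-04 -9.e-04 -1.e+00]
rotvec [-0.0003  0.0009 -0.0063]
[-2.22137288  2.14476274  0.66489975] 64.05692338943481
```

Call:
{"op": "play_rows", "data": {"xyz": [[0,0,0],[0,0,0],[0,0,0],[0,0,0],[0,0,0],[0,0,0],[0,0,0],[0,0,0],[0,0,0],[0,0,0]], "rot": [[0,0,-0.001],[0,0,-0.002],[0,0,-0.003],[0,0,-0.004],[0,0,-0.005],[0,0,-0.005],[0,0,-0.005],[0,0,-0.005],[0,0,-0.005],[0,0,-0.005]], "grip": [0.3,0.3,0.3,0.3,0.3,0.3,0.3,0.3,0.3,0.3]}}

```text
time_s: 33.3
eef_pos: [0.601, 0.0956, 0.0619]
eef_rot: [0.0, 0.73, 0.684, -0.0]
wrist_force: [-12.1, -14.4, 16.4]
opening: 0.5
grasp_force: 64.0
```

```bash
python3 -c "
from h import *
o=readout.get_obs();delta([.5996,.0943,.062],-3.6);print(o['torque'],o['grasp_force'])
c,o=snap('side','side7')
cv2.imwrite('pics/c7.png',cv2.resize(c['color'][160:250,240:360,::-1],(800,600),interpolation=2))"
```

```text
pos [0.601  0.0956 0.0619] open 0.5 t 33.3 q [-0.04  0.48  1.64 -0.    1.02  0.03] F [-12.1 -14.4  16.4]
shift mm [-1.4 -1.3 -0.1] yang -3.75 tilt [-3.e-04 -5.e-04 -1.e+00]
rotvec [-0.0002  0.0005 -0.0027]
[-2.22685224  2.13996497  0.11590162] 63.9599347114563
```

View pics/c7.png

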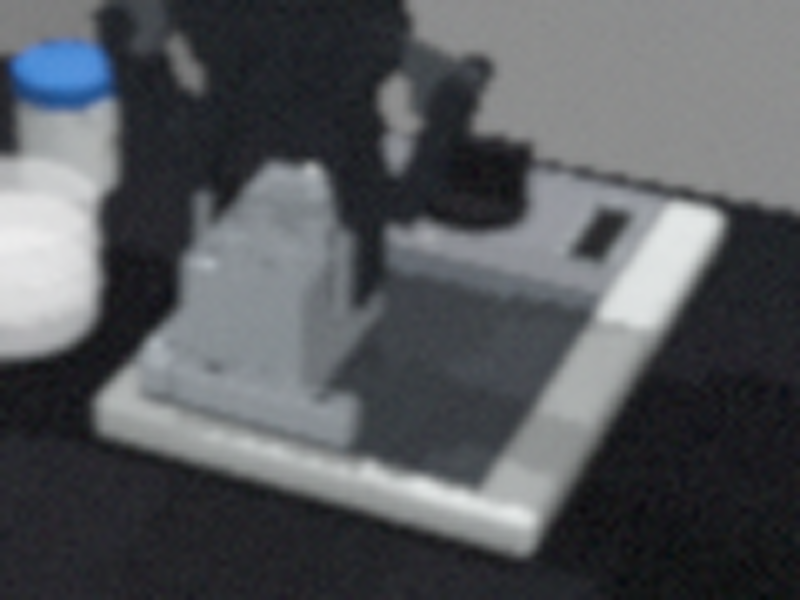

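The block at (255,310) stands behind the side fence, square in the corner. It has no tilt, yaw is -3.75°, the yaw moment is near zero, and it presses 12 N and 14 N on the fences. Handing in.

```bash
python3 -c "
from bench import ctrl
print(ctrl.hand_in())"
```

```text
the job is handed in; nothing more can be done
None
```

I turned the knob so its white line sits on the red mark, then set the block on the stage in the fence corner and handed the job in at about 33 s with the gripper still holding it, pressing about 12 N towards the back fence and 14 N towards the side fence; no verdict came back.

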